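# Index and lock the welding turntable

## Task

Lock the bench welding turntable ready for the next tack: push it round by its upright peg until the slot in its rim faces the locking bar, then push the locking bar fully home into the slot. Leave the flange seated on the turntable and do not disturb the other things on the bench.

Things in the scene. Friction and masses are not known exactly. Their poses are not given: they have to be found in the camera images.
- positioner: Bench welding turntable (fixed to the bench): a green base plate 220 x 290 x 12 mm, a round green pedestal, a round steel turntable 200 mm in diameter and 16 mm thick on top, and at one side a green bracket carrying the locking bar. Origin: on the bench surface, on the turntable's axis; z up. The bracket and bar lie along its +y; the bar travels along its -y, straight towards the axis.
- axis_top (a point): Point on the turntable's axis at its top surface, 100 mm above the bench.
- lock_point (a point): Fixed point on the bar's line of travel where it crosses the turntable's rim (100 mm from the axis, level with the turntable's top). The slot faces the bar when slot_mouth lies here.
- slot_mouth (a point): Centre of the mouth of the one slot in the turntable's rim, on the top surface, 100 mm from the axis; it turns with the turntable. The slot goes right through the 16 mm plate, is 24 mm wide and runs 32 mm in from the rim, with 4 mm bevels at its mouth. The four narrow dark clamping slots do not reach the rim and are not for the bar.
- peg_top (a point): Top centre of the upright black peg by which the turntable is pushed round: 16 mm in diameter (22 mm in its lowest 4 mm), standing 47 mm above the turntable's top (top 147 mm above the bench), 80 mm from the axis, exactly opposite the slot. It turns with the turntable.
- turntable (a joint): Angle of the turntable (rad), growing anticlockwise seen from above. 0: slot exactly opposite the bar (peg on the bar's side); the slot faces the bar at +3.14 and at -3.14. It turns without end either way, needs about 0.25 N m (3 N at the peg) and stays where it is left. It starts between -2.4 and 2.4.
- locking_bar (a joint): Travel of the locking bar towards the axis (m): 0 fully back, 0.036 fully home (its push plate against the bracket). It moves at about 3 to 5 N and stays where it is left. It starts between 0 and 0.004. The first 8 mm are free; then the nose meets the rim, or enters the slot if that lies within about 8 mm of the bar's line (the round nose centres the slot as it enters).
- bar_nose (a point): Tip of the bar's round nose, at the bar's upper face, 97 mm above the bench. The steel bar is 20 mm wide and 10 mm thick (87 to 97 mm above the bench), with 2 mm play each side in the slot; two straps on the bracket hold it down (their tops 104 mm above the bench).
- push_face (a point): Centre of the upper part of the outer face of the bar's upright push plate, 122 mm above the bench; moves with the bar. The plate is 36 mm wide, 8 mm thick and reaches from 85 to 135 mm above the bench. This face is 208 mm from the axis with the bar fully back, 172 mm when home; it looks away from the axis.
- workpiece: Pipe flange lying loose on the middle of the turntable over a low 30 mm centring spigot: flange 84 mm across and 10 mm thick with a 48 mm pipe stub, 50 mm tall in all, about 0.7 kg. Origin: centre of its underside. Must stay seated.
- spare_flange: A second such flange standing on the bench. Bystander.
- bolt_a: Hex bolt standing on its 30 mm head, shank 20 mm, 103 mm tall. Bystander; origin under its head.
- bolt_b: Another such bolt standing on its head. Bystander; origin under its head.
- nut: Hex nut 36 mm across flats, 20 mm thick, lying on the bench. Bystander.
- wrench: Wrench 180 mm long lying on the bench. Bystander.
- hammer: Hammer 260 mm long lying on the bench. Bystander.
- brush: Brush 240 mm long lying on the bench. Bystander.
- spray_can: Spray can 60 mm in diameter, 150 mm tall, standing on the bench. Bystander.
Things that resemble listed ones, but are neither listed nor needed, are in the scene too. What is shaped like the workpiece but blue or red is not meant.

How it is judged:
By the outcome, as a careful person would: the job done as asked, in the order asked, and still so for the second after the job is handed in, with the robot touching nothing.
It also fails if it takes over 58 s, if anything falls off the work surface, if the arm or the gripper's body presses on something with over 40 N, if the wrist force passes 120 N, or if a joint passes its speed limit or range.

## Robot

A 6-joint arm with a two-finger parallel gripper is mounted at the origin on the work surface. World frame = base frame: x ahead of the robot, y to its left, z up, the work surface at z = 0. Lengths are in mm, angles in rad, forces in N, time in s.
With the tool pointing down it reaches from about 275 to 750 mm from the base axis. Payload 10.2 kg.
Tool frame: the origin (TCP) lies at the very end of the fingers, on their centre line; the grasp point (between the pads) lies ctrl.grip_depth behind it (ctrl.grip_depth is the distance from the TCP to the grasp point, in mm); z points along the fingers, y is the direction in which the jaws open and shut (so a half turn about z gives the same grasp; the last joint's range is limited). The gripper opens to 85 mm and grips with 20 to 120 N. Pads are 22 mm wide; open, the fingers measure 114 mm over their backs; the gripper's body (76 mm by 85 mm) begins 54 mm behind the grasp point. The pads swing forward as they close: fully open they stand 13 mm farther back than shut.
Start: joints at [-1.57, 0.313, 1.498, -0, 1.331, -0.223], TCP at [116.503, -511.916, 231.294] pointing down, gripper open.
Joint ranges: [-2.94, 2.94], [-0.97, 2.17], [0.19, 2.56], [-1.23, 4.37], [0.02, 3.11], [-2.88, 2.88]. Speed limits (rad/s): [2.39, 2.39, 3.01, 3.14, 3.14, 3.14].

## Interface

Orientations are given as a unit quaternion [w, x, y, z].
In Python, from rig import telemetry, eyes, ctrl, nets gives the robot as it stands. The module is installed in compiled form; this text tells all that it offers.
- The arm moves only by the tool drive_tool, never from a script. Its argument "series" is text: rows parted by semicolons, each of 7 numbers parted by spaces: the shift along the tool's x, y, z normalised to -1 to 1, where 1 is 0.12 m, then the turn, a rotation vector about the tool's x, y, z normalised to -1 to 1, where 1 is 0.5 rad, then the opening, from 0 (shut) to 1 (fully open). In form: tx ty tz wx wy wz hand; .... A call has 1 to 20 rows; each row is the pose to reach, as a shift and turn from the pose measured when the call began, along the tool's axes at that moment; what a row does not reach only later rows make up. A row lasts 1/10 s, in which the tool goes at most 50 mm and 8.59 degrees, less where a joint would pass 70% of its speed; a pose out of reach is approached as far as the arm can. A call with a number of a shift or a turn outside -1 to 1 is refused whole. A call with a gripper value outside its range is refused whole. The fingers move at their own pace and stop on an object; "newtons" is the grip in N (left out, the last holds). Time passes only in rows, so rows that repeat a pose let the fingers close. It gives the time, the measured TCP pose, the force and the opening at its end, in the units of the state.
- telemetry.sense(): the state, without advancing time (a new reading comes with each control period).
- eyes.capture(name): name is "scene" or "top"; returns a dict with "frame" (400x640x3 uint8, red, green, blue), "fx", "fy", "cx", "cy" (pixels), "view" (4x4, takes a point from world to camera coordinates). Camera axes: x right, y up, looking along -z (the intrinsics and any distortion apply to the point x, -y, -z); pixel columns grow to the right and rows downward; lengths in mm; the calibration is good to about 2 mm. A picture is of the moment at which its call begins. There is no depth.
- ctrl.finish_job(): hands the job in, once; it reports no verdict.
Trained networks look in a picture, given as the dict that the camera call returned (one of the last four; its "shot" number tells which), for a name from the list of things; names that differ only in an ending like _2 or _b are one class to them, and where a whole thing is asked for, a point or a joint stands for the part that bears it (a point fixed in the world has none). Each returns a list of dicts, best first, with "confidence" (0 to 1); they miss things now and then, are a little off and sometimes report something else, mostly with a low value. They report only what shows in the picture. A call takes as long as a camera call. They do not tell look-alikes from the thing itself.
- nets.spot_in(name, picture): "rect" ([left, top, right, bottom] in pixels, round what is visible of it).
The state is a dict: "time_s": time; "joints": joint angles; "dq": joint speeds; "tau": joint torques, N m; "eef_pos": TCP position; "ee_rot": TCP orientation; "force": force on the tool from outside, world axes, zero at the start; "wrist_torque": the same for the moment, N m; "grip_width": opening from 0.0 (shut) to 1.0 (fully open).
Only numpy, scipy, OpenCV 4.12 (cv2) and the standard library are available. Lean on these libraries where they do the work, as an engineer would, in place of code of your own. Each camera call takes 0.05 s, during which the arm holds its last target. There are 200 camera calls.

## Working session

There is one attempt and no reset: what is moved stays moved. The work goes in short steps, Python scripts to look and compute and a tool call to move; the robot and the scene stay as the last step left them, time stands still between calls to the robot, and variables do not carry over. Pictures are saved under pics/ and viewed, about 8 in all and at most 12, crops included, and the job is handed in when it is done.

Besides the shell and the picture viewer there is one more tool, called as name(argument=value, ...) on one line, values as JSON. drive_tool: Moves the arm, as the interface text tells. Scaled input: -1 to 1 covers 0.12 m each way for a shift and 0.5 rad each way for a turn. Its arguments: {"type":"object","properties":{"series":{"type":"string"},"newtons":{"type":"number"}},"required":["series"]}

```bash
mkdir -p pics; cat > h.py <<'E'
import numpy as np, cv2
from rig import telemetry, eyes, ctrl, nets
def proj(p,c):
    v=np.array(c["view"])@np.append(np.array(p,float),1); x,y,z=v[0],-v[1],-v[2]
    return np.array([c["fx"]*x/z+c["cx"],c["fy"]*y/z+c["cy"]])
def ray(uv,c,z):
    V=np.array(c["view"]);R=V[:3,:3];o=-R.T@V[:3,3]
    d=R.T@np.array([(uv[0]-c["cx"])/c["fx"],-(uv[1]-c["cy"])/c["fy"],-1])
    return o+d*(z-o[2])/d[2]
def save(c,n,crop=None,s=1):
    f=c["frame"][:,:,::-1]
    if crop: f=f[crop[1]:crop[3],crop[0]:crop[2]]
    cv2.imwrite("pics/"+n,cv2.resize(f,None,fx=s,fy=s,interpolation=cv2.INTER_CUBIC))
E
python3 - <<'E'
from h import *
print(telemetry.sense(), ctrl.grip_depth)
for n in("top","scene"):
    c=eyes.capture(n); save(c,n+"0.png",None,1.25)
    print(n,{k:c[k] for k in c if k not in("frame",)})
    for t in("positioner","turntable","peg_top","locking_bar","workpiece","slot_mouth","push_face"):
        try: print(t,[(np.round(d["rect"]).tolist(),round(d["confidence"],2)) for d in nets.spot_in(t,c)][:3])
        except Exception as e: print(t,e)
E
```

```text
{'time_s': 0.0, 'joints': array([-1.57041050e+00,  3.13454907e-01,  1.49843542e+00, -3.56696526e-07,
        1.33100381e+00, -2.23409467e-01]), 'dq': array([ 0.00175188, -0.00144678,  0.00019887, -0.00222744, -0.00034661,
        0.00047999]), 'tau': array([-1.37128634e-03, -4.12269902e+01, -2.59744906e+01, -2.67745327e-04,
        4.13768328e-03,  2.03623166e-06]), 'eef_pos': array([ 116.497326  , -511.64774088,  230.73319456]), 'ee_rot': array([-6.46718631e-04,  9.93745773e-01,  1.11664297e-01,  7.22428881e-05]), 'force': array([-0.616675  , -0.07776859, -0.34569467]), 'wrist_torque': array([-0.02661256,  0.04705555, -0.03087352]), 'grip_width': 0.998105795178047} 18.700000000000003
top {'fx': 364.5292473445039, 'fy': 364.5292473445039, 'cx': 320.93152202661275, 'cy': 200.57939710546427, 'view': array([[-5.64125767e-02, -9.98407517e-01,  2.27664197e-04,
         9.30911551e+01],
       [ 9.75896475e-01, -5.50924938e-02,  2.11165544e-01,
        -5.45366513e+02],
       [-2.10816724e-01,  1.21345691e-02,  9.77450286e-01,
        -9.48942115e+02],
       [ 0.00000000e+00,  0.00000000
[... 899 characters left out ...]
 5.06663796e-01,  7.25556479e-01,
         1.30987123e+02],
       [ 4.69819758e-01, -5.53250103e-01,  6.87883507e-01,
        -1.37836116e+03],
       [ 0.00000000e+00,  0.00000000e+00,  0.00000000e+00,
         1.00000000e+00]]), 'shot': 2}
positioner [([267.0, 176.0, 347.0, 250.0], 0.67), ([250.0, 156.0, 377.0, 280.0], 0.61)]
turntable [([270.0, 176.0, 352.0, 246.0], 0.66)]
peg_top [([265.0, 177.0, 348.0, 252.0], 0.83)]
locking_bar [([351.0, 244.0, 385.0, 279.0], 0.2)]
workpiece [([294.0, 193.0, 327.0, 223.0], 0.85), ([276.0, 154.0, 306.0, 174.0], 0.82), ([385.0, 285.0, 421.0, 321.0], 0.74)]
slot_mouth [([264.0, 176.0, 349.0, 247.0], 0.97)]
push_face [([331.0, 156.0, 356.0, 190.0], 0.58)]
```

View pics/top0.png

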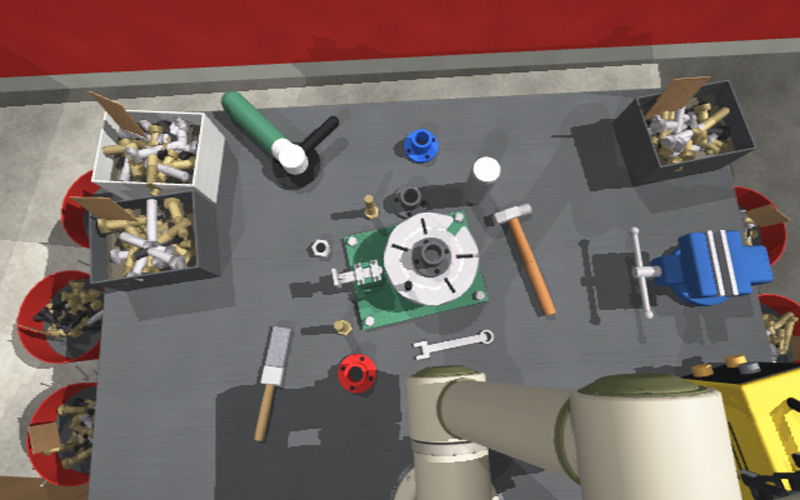

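View pics/scene0.png

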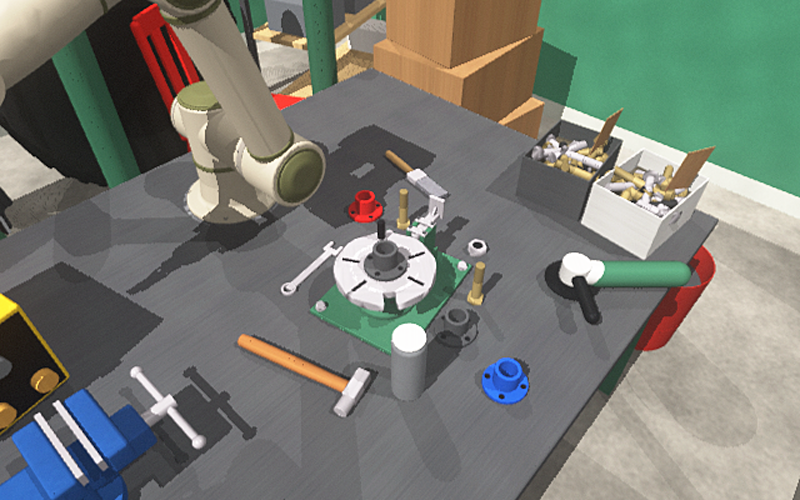

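```bash
python3 - <<'E'
from h import *
c=eyes.capture("top"); save(c,"topc.png",(230,90,410,290),4*0.75)
c=eyes.capture("scene"); save(c,"scenec.png",(230,130,430,290),4*0.75)
E
```

```text
(no output)
```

View pics/topc.png

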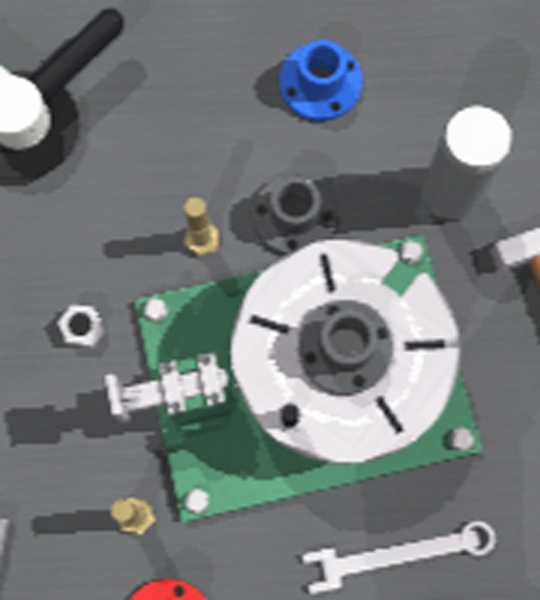

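View pics/scenec.png

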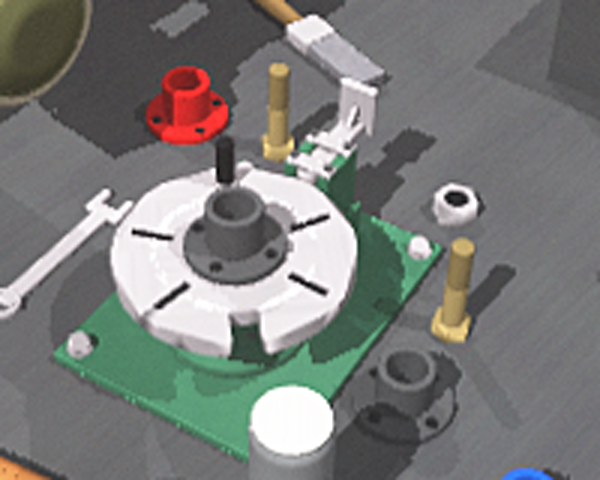

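Top crop: turntable centre about (346,351) of the 3x crop, slot mouth at about (412,262), peg at about (290,412), push plate at (115,393), with a bolt standing on either side of the bar. Scene crop: peg top at (225,140), slot mouth at (248,327), push plate at (358,105).

```bash
cat > m.py <<'E'
from h import *
from scipy.optimize import least_squares
c=eyes.capture("top"); s=eyes.capture("scene")
T=lambda u,v:np.array([230+u/3,90+v/3]); S=lambda u,v:np.array([230+u/3,130+v/3])
V=np.array(c["view"]);print("cam",(-V[:3,:3].T@V[:3,3]).round())
a=np.linspace(0,2*np.pi,180)
def mod(p):
    x,y,yaw,th,b=p
    P=lambda r,an,z:np.array([x+r*np.cos(an),y+r*np.sin(an),z])
    up=yaw+np.pi/2 # +y of positioner
    return P,up
def res(p):
    P,up=mod(p);th=p[3];b=p[4]
    r=[]
    rim=np.array([proj(P(100,t,100),c) for t in a])
    r+=[rim[:,0].min()-T(231,0)[0],rim[:,0].max()-T(459,0)[0],rim[:,1].min()-T(0,239)[1]]
    rs=np.array([proj(P(100,t,100),s) for t in a])
    r+=[rs[:,0].min()-S(110,0)[0],rs[:,0].max()-S(357,0)[0]]
    r+=list(proj(P(80,up+th,147),s)-S(225,140))
    r+=list(proj(P(100,up+th+np.pi,100),c)-T(412,262))
    r+=list(proj(P(100,up+th+np.pi,100),s)-S(248,327))
    r+=list(proj(P(208-b,up,135),c)-T(112,382)) 
    r+=list(proj(P(204-b,up,135),s)-S(360,86))
    return r
best=min((least_squares(res,[500,50,y0,t0,0.002]) for y0 in(0,.2,-.2) for t0 in(.5,-.5)),key=lambda q:q.cost)
print(best.x.round(3),np.round(best.fun,1))
P,up=mod(best.x)
print("peg",P(80,up+best.x[3],147),"lock",P(100,up,100),"push",P(208-best.x[4],up,122),"up",up)
for t in("bolt_a","nut","spray_can","spare_flange"):
    for q,n,z in((c,"top",0),):
        for d in nets.spot_in(t,q)[:3]:
            R=d["rect"]; print(t,round(d["confidence"],2),np.round(R),ray([(R[0]+R[2])/2,(R[1]+R[3])/2],q,z).round())
print("bolts",ray(T(203,242),c,8).round(),ray(T(139,517),c,8).round())
E
python3 m.py
```

```text
cam [ 337.   74. 1043.]
[5.21552e+02 4.26700e+00 1.30000e-01 7.21000e-01 8.98000e+00] [-1.5 -1.6  0.4 -0.3 -0.5 -0.7 -0.5 -1.3  0.3 -0.9  4.2 -0.4  0.8  0.3
  1.4]
peg [461.41576788  57.02806903 147.        ] lock [508.58363307 103.42302326 100.        ] push [495.74275916 201.60708681 122.        ] up 1.7008419170804367
bolt_a 0.47 [293. 156. 300. 173.] [677. 129.   0.]
nut 0.44 [250. 194. 261. 205.] [576. 252.   0.]
spray_can 0.73 [368. 125. 399. 162.] [ 728. -137.    0.]
spare_flange 0.84 [317. 148. 344. 176.] [678.  25.   0.]
spare_flange 0.38 [269. 217. 307. 226.] [506. 160.   0.]
spare_flange 0.16 [327. 190. 361. 222.] [543.  -5.   0.]
bolts [655. 125.   8.] [391. 196.   8.]
```

```bash
sed -i 's/proj(P(208-b,up,135),c)-T(112,382)/proj(P(204-b,up,135),c)-T(114,391)/; s/\[500,50,y0,t0,0.002\])/[500,50,y0,t0,2],bounds=([300,-200,-1,-3,0],[700,200,1,3,4]))/; /^for t in/,$d' m.py; python3 m.py
cat > go.py <<'E'
# usage: go.py x y z yang(rad of tool y axis, world): prints normalised shift/turn (tool down) from the present pose
import sys; from h import *
from scipy.spatial.transform import Rotation as Ro
s=telemetry.sense(); w,x,y,z=s["ee_rot"]; R=Ro.from_quat([x,y,z,w])
t=np.array(list(map(float,sys.argv[1:4]))); a=float(sys.argv[4])
Y=np.array([np.cos(a),np.sin(a),0]);Z=np.array([0,0,-1.]);X=np.cross(Y,Z)
G=Ro.from_matrix(np.c_[X,Y,Z])
print("t",s["time_s"],"pos",s["eef_pos"].round(1),"yang",np.arctan2(*R.apply([0,1,0])[1::-1]).round(3),"q",s["joints"].round(2),"F",s["force"].round(1),"grip",round(s["grip_width"],3))
print("shift",(R.inv().apply(t-s["eef_pos"])/120).round(3),"turn",((R.inv()*G).as_rotvec()/.5).round(3))
E
python3 go.py 461 57 240 -2.29
```

```text
cam [ 337.   74. 1043.]
[5.21767e+02 3.84700e+00 1.56000e-01 6.95000e-01 4.00000e+00] [-1.3 -1.4  0.3 -0.4 -0.6 -0.8 -0.3 -1.2  0.2 -0.9  4.3 -0.9 -0.3 -0.5
 -0.2]
peg [461.58531447  56.55517885 147.        ] lock [506.22785526 102.63208132 100.        ] push [490.06724661 205.36880663 122.        ] up 1.726819036851575
t 1.3 pos [ 116.5 -511.9  231.3] yang -1.347 q [-1.57  0.31  1.5  -0.    1.33 -0.22] F [ 0.1 -0.4 -0.2] grip 1.001
shift [ 3.852 -3.986 -0.073] turn [0.    0.    1.886]
```

drive_tool(series="1 -1 -0.08 0 0 0.9 1;1 -1 -0.08 0 0 0.9 1;1 -1 -0.08 0 0 0.9 1;1 -1 -0.08 0 0 0.9 0.5;1 -1 -0.08 0 0 0.9 0.3")

```text
time_s: 1.8
eef_pos: [208.1, -366.5, 241.5]
ee_rot: [0.0, 0.994, -0.111, 0.0]
force: [-0.5, 0.1, -0.2]
grip_width: 0.687
```

```bash
python3 go.py 461 57 240 -2.29; python3 - <<'E'
from h import *
c=eyes.capture("top");T=lambda u,v:np.array([230+u/3,90+v/3])
b=[ray(T(*p),c,16)[:2] for p in((157,310),(412,251),(462,438),(198,500))]
for i,j in((1,0),(2,3)): d=b[j]-b[i];print(np.arctan2(d[1],d[0]),np.hypot(*d))
for i,j in((3,0),(2,1)): d=b[j]-b[i];print(np.arctan2(d[1],d[0])+np.pi/2,np.hypot(*d))
print(b,np.mean(b,0))
E
```

```text
t 1.8 pos [ 208.1 -366.5  241.5] yang -1.794 q [-1.33  0.07  1.77  0.    1.3   0.46] F [-0.5  0.1 -0.2] grip 0.687
shift [ 1.274 -3.909  0.01 ] turn [ 0.001 -0.002  0.992]
1.7490111538477993 254.54698360204353
1.7435899315062136 254.1747184420234
1.7426758581792472 186.30453711881793
1.740719052915639 187.68518176723384
[array([586.56940189, 171.97420884]), array([631.69369861, -78.5411893 ]), array([ 446.71158936, -110.27991504]), array([403.01005417, 140.10970798])] [516.99618601  30.81570312]
```

drive_tool(series="0.35 -1 0 0 0 0.98 0.3;0.35 -1 0 0 0 0.98 0.3;0.35 -1 0 0 0 0.98 0.3;0.35 -1 0 0 0 0.98 0.35;0.35 -1 0 0 0 0.98 0.4")

```text
time_s: 2.35
eef_pos: [275.2, -260.4, 241.2]
ee_rot: [0.001, 0.937, -0.349, 0.0]
force: [0.2, -0.3, 0.5]
grip_width: 0.403
```

```bash
python3 go.py 461.6 56.7 240 -2.29
```

```text
t 2.35 pos [ 275.2 -260.4  241.2] yang -2.284 q [-1.07 -0.03  1.87 -0.    1.3   1.21] F [ 0.2 -0.3  0.5] grip 0.403
shift [-0.555 -3.015  0.007] turn [ 0.002 -0.002  0.011]
```

drive_tool(series="-0.18 -1 0 0 0 0 0.4;-0.18 -1 0 0 0 0 0.4;-0.18 -1 0 0 0 0 0.4;-0.18 -1 0 0 0 0 0.4")

```text
time_s: 2.75
eef_pos: [338.1, -155.1, 241.1]
ee_rot: [0.001, 0.938, -0.347, 0.0]
force: [-0.9, -1.3, -0.5]
grip_width: 0.4
```

drive_tool(series="-0.18 -1 0 0 0 0 0.4;-0.18 -1 0 0 0 0 0.4;-0.18 -1 0 0 0 0 0.4;-0.18 -1 0 0 0 0 0.4")

```text
time_s: 3.15
eef_pos: [400.8, -49.8, 240.7]
ee_rot: [0.001, 0.939, -0.345, 0.0]
force: [-0.4, -0.4, -0.7]
grip_width: 0.398
```

drive_tool(series="-0.19 -1 0 0 0 0 0.4;-0.19 -1 0 0 0 0 0.4;-0.19 -1 0 0 0 0 0.4;-0.19 -1 0 0 0 0 0.4;-0.19 -1 0 0 0 0 0.4")

```text
time_s: 3.65
eef_pos: [461.4, 54.7, 240.2]
ee_rot: [0.001, 0.939, -0.345, -0.0]
force: [0.7, 0.6, -0.0]
grip_width: 0.398
```

```bash
python3 go.py 461.6 56.7 170 -2.29; python3 - <<'E'
from h import *
c=eyes.capture("scene"); save(c,"s2.png",(220,110,400,250),4)
E
```

```text
t 3.65 pos [461.4  54.7 240.2] yang -2.276 q [-0.13  0.17  1.65 -0.    1.32  2.14] F [ 0.7  0.6 -0. ] grip 0.398
shift [-0.01  -0.015  0.585] turn [ 0.004 -0.001  0.028]
```

View pics/s2.png

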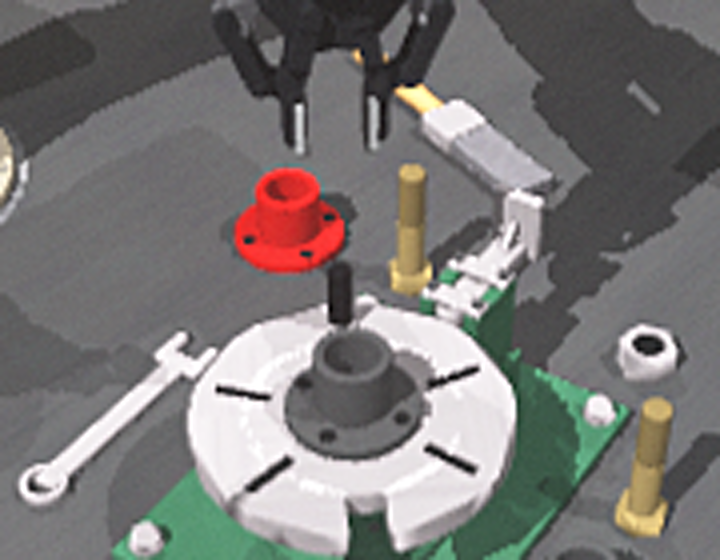

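Fingers (tips at 298,150 and 375,148) straddle the peg line (peg top at 340,265). Descending.

drive_tool(series="-0.01 -0.01 0.3 0 0 0.02 0.4;-0.01 -0.01 0.6 0 0 0.02 0.4;-0.01 -0.01 0.75 0 0 0.02 0.4;-0.01 -0.01 0.9 0 0 0.02 0.4;-0.01 -0.01 1 0 0 0.02 0.4;-0.01 -0.01 1 0 0 0.02 0.4")

```text
time_s: 4.3
eef_pos: [460.1, 54.5, 119.3]
ee_rot: [0.001, 0.936, -0.351, -0.001]
force: [0.2, 0.1, -0.4]
grip_width: 0.402
```

drive_tool(series="0 0 0.08 0 0 0 0.4;0 0 0.08 0 0 0 0.3;0 0 0.08 0 0 0 0.27;0 0 0.08 0 0 0 0.27")

```text
time_s: 4.7
eef_pos: [460.3, 54.4, 110.1]
ee_rot: [0.001, 0.936, -0.351, -0.001]
force: [-0.1, 0.3, -0.6]
grip_width: 0.272
```

```bash
cat > arc.py <<'E'
# arc.py phi1 : rows from now to peg angle phi1 (<=0.5 rad turn), tool centre following the peg circle
import sys; from h import *
from scipy.spatial.transform import Rotation as Ro
s=telemetry.sense(); w,x,y,z=s["ee_rot"]; R=Ro.from_quat([x,y,z,w]); p=s["eef_pos"]
A=np.array([521.7,4.0]); p0=np.arctan2(*(p[:2]-A)[::-1])%(2*np.pi); p1=float(sys.argv[1])
print("t",s["time_s"],"pos",p.round(1),"r",np.hypot(*(p[:2]-A)).round(1),"phi",p0.round(3),"F",s["force"].round(1),"grip",round(s["grip_width"],3),"q",s["joints"].round(2))
for f in np.linspace(p0,p1,6)[1:]:
    a=f+np.pi/2; Y=np.array([np.cos(a),np.sin(a),0]);Z=np.array([0,0,-1.])
    G=Ro.from_matrix(np.c_[np.cross(Y,Z),Y,Z])
    t=np.array([A[0]+80*np.cos(f),A[1]+80*np.sin(f),110])
    print(np.r_[R.inv().apply(t-p)/120,(R.inv()*G).as_rotvec()/.5].round(2))
E
python3 arc.py 2.85
```

```text
t 4.7 pos [460.3  54.4 110.1] r 79.4 phi 2.455 F [-0.1  0.3 -0.6] grip 0.272 q [-0.13  0.32  1.83 -0.    0.99  2.15]
[-0.    0.05  0.    0.01  0.   -0.22]
[ 0.01  0.1   0.    0.01  0.   -0.38]
[ 0.02  0.16  0.    0.01  0.   -0.54]
[ 0.03  0.21  0.    0.01  0.   -0.69]
[ 0.05  0.26  0.    0.01  0.   -0.85]
```

drive_tool(series="0 0.05 0 0.01 0 -0.22 0.27;0.01 0.1 0 0.01 0 -0.38 0.27;0.02 0.16 0 0.01 0 -0.54 0.27;0.03 0.21 0 0.01 0 -0.69 0.27;0.05 0.26 0 0.01 0 -0.85 0.27;0.05 0.26 0 0.01 0 -0.85 0.27")

```text
time_s: 5.3
eef_pos: [444.4, 26.6, 110.6]
ee_rot: [-0.001, 0.989, -0.146, 0.0]
force: [0.7, 0.2, 0.5]
grip_width: 0.271
```

```bash
python3 arc.py 3.3
```

```text
t 5.3 pos [444.4  26.6 110.6] r 80.5 phi 2.857 F [0.7 0.2 0.5] grip 0.271 q [-0.21  0.29  1.89  0.    0.97  1.66]
[ 0.01  0.06  0.   -0.01  0.   -0.19]
[ 0.02  0.12  0.   -0.01 -0.   -0.37]
[ 0.03  0.17  0.   -0.01 -0.   -0.55]
[ 0.05  0.23  0.   -0.01 -0.   -0.72]
[ 0.07  0.28  0.   -0.01 -0.   -0.9 ]
```

drive_tool(series="0.01 0.06 0 0 0 -0.19 0.27;0.02 0.12 0 0 0 -0.37 0.27;0.03 0.17 0 0 0 -0.55 0.27;0.05 0.23 0 0 0 -0.72 0.27;0.07 0.28 0 0 0 -0.9 0.27")

```text
time_s: 5.8
eef_pos: [442.2, -7.5, 110.5]
ee_rot: [-0.002, 0.997, 0.079, -0.0]
force: [-2.7, 4.9, 1.8]
grip_width: 0.269
```

```bash
python3 arc.py 3.75; python3 - <<'E'
from h import *
c=eyes.capture("scene"); save(c,"s3.png",(220,110,400,250),4)
E
```

```text
t 5.8 pos [442.2  -7.5 110.5] r 80.4 phi 3.285 F [-2.7  4.9  1.8] grip 0.269 q [-0.28  0.28  1.89  0.    0.97  1.12]
[ 0.    0.06  0.   -0.01  0.   -0.15]
[ 0.01  0.12  0.   -0.01  0.   -0.34]
[ 0.03  0.18  0.   -0.01  0.   -0.53]
[ 0.04  0.24  0.   -0.01 -0.   -0.71]
[ 0.07  0.3   0.   -0.01 -0.   -0.9 ]
```

View pics/s3.png

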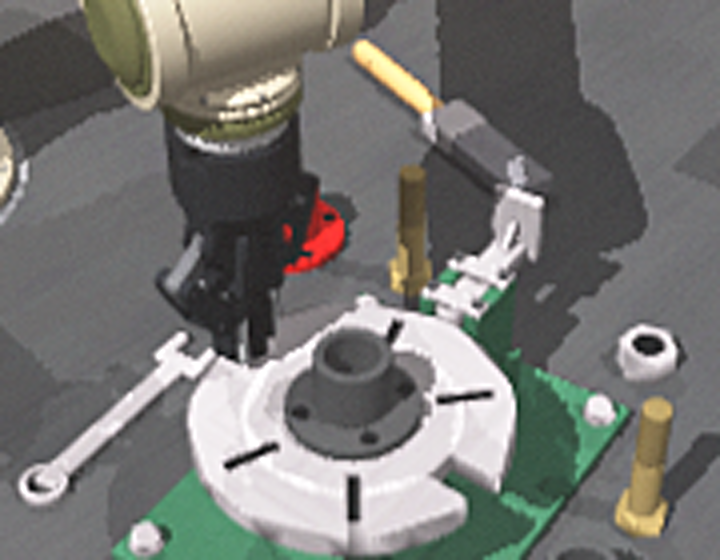

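The table is turning: the slot has come round to (470,480) and the peg is between the fingers at (240,350). The flange is still seated.

drive_tool(series="0 0.06 0 0 0 -0.15 0.27;0.01 0.12 0 0 0 -0.34 0.27;0.03 0.18 0 0 0 -0.53 0.27;0.04 0.24 0 0 0 -0.71 0.27;0.07 0.3 0 0 0 -0.9 0.27")

```text
time_s: 6.35
eef_pos: [455.9, -42.0, 110.3]
ee_rot: [-0.002, 0.953, 0.302, -0.001]
force: [-5.7, 2.8, 2.0]
grip_width: 0.271
```

```bash
python3 arc.py 4.2
```

```text
t 6.35 pos [455.9 -42.  110.3] r 80.2 phi 3.752 F [-5.7  2.8  2. ] grip 0.271 q [-0.35  0.31  1.85  0.    0.99  0.61]
[ 0.    0.06  0.   -0.01 -0.   -0.17]
[ 0.01  0.12  0.   -0.01 -0.   -0.35]
[ 0.03  0.18  0.   -0.01 -0.   -0.53]
[ 0.04  0.23  0.   -0.01 -0.   -0.71]
[ 0.07  0.29  0.   -0.01 -0.   -0.89]
```

drive_tool(series="0 0.06 0 0 0 -0.17 0.27;0.01 0.12 0 0 0 -0.35 0.27;0.03 0.18 0 0 0 -0.53 0.27;0.04 0.23 0 0 0 -0.71 0.27;0.07 0.29 0 0 0 -0.89 0.27")

```text
time_s: 6.85
eef_pos: [482.0, -65.1, 109.9]
ee_rot: [-0.003, 0.863, 0.505, -0.001]
force: [-5.0, -0.8, 0.8]
grip_width: 0.271
```

```bash
python3 arc.py 4.65
```

```text
t 6.85 pos [482.  -65.1 109.9] r 79.7 phi 4.191 F [-5.  -0.8  0.8] grip 0.271 q [-0.38  0.37  1.76  0.    1.01  0.13]
[-0.    0.06 -0.   -0.01 -0.   -0.16]
[ 0.01  0.12 -0.   -0.01 -0.   -0.35]
[ 0.02  0.18 -0.   -0.01 -0.   -0.53]
[ 0.04  0.24 -0.   -0.01 -0.   -0.71]
[ 0.06  0.3  -0.   -0.01 -0.   -0.9 ]
```

drive_tool(series="0 0.06 0 0 0 -0.16 0.27;0.01 0.12 0 0 0 -0.35 0.27;0.02 0.18 0 0 0 -0.53 0.27;0.04 0.24 0 0 0 -0.71 0.27;0.06 0.3 0 0 0 -0.9 0.27")

```text
time_s: 7.35
eef_pos: [516.6, -76.2, 109.5]
ee_rot: [-0.004, 0.728, 0.685, -0.001]
force: [-3.6, 3.7, 2.3]
grip_width: 0.272
```

```bash
python3 arc.py 4.886
```

```text
t 7.35 pos [516.6 -76.2 109.5] r 80.4 phi 4.648 F [-3.6  3.7  2.3] grip 0.272 q [-0.37  0.44  1.66  0.    1.05 -0.31]
[ 0.    0.03 -0.   -0.02 -0.01 -0.09]
[ 0.01  0.06 -0.   -0.02 -0.01 -0.18]
[ 0.01  0.09 -0.   -0.02 -0.01 -0.28]
[ 0.01  0.13 -0.   -0.02 -0.01 -0.38]
[ 0.02  0.16 -0.01 -0.02 -0.01 -0.47]
```

drive_tool(newtons=20, series="0 0.03 0 0 0 -0.09 0.27;0.01 0.06 0 0 0 -0.18 0.27;0.01 0.09 0 0 0 -0.28 0.27;0.01 0.13 0 0 0 -0.38 0.27;0.02 0.16 0 0 0 -0.47 0.27;0.02 0.16 0 0 0 -0.47 0.22;0.02 0.16 0 0 0 -0.47 0.15;0.02 0.16 0 0 0 -0.47 0.15")

```text
time_s: 8.15
eef_pos: [536.0, -74.8, 109.5]
ee_rot: [-0.004, 0.644, 0.765, -0.001]
force: [0.5, -0.2, -1.3]
grip_width: 0.18
```

```bash
python3 arc.py 4.886; python3 - <<'E'
from h import *
c=eyes.capture("top"); save(c,"t4.png",(250,140,400,260),5)
A=np.array([521.7,4.0])
for an in (1.65,1.744,1.84): print(an,((proj([*(A+100*np.array([np.cos(an),np.sin(an)])),100],c)-[250,140])*5).round(), ((proj([*(A+70*np.array([np.cos(an),np.sin(an)])),100],c)-[250,140])*5).round())
E
```

```text
t 8.15 pos [536.  -74.8 109.5] r 80.1 phi 4.892 F [ 0.5 -0.2 -1.3] grip 0.18 q [-0.36  0.48  1.6   0.    1.07 -0.53]
[ 0.   -0.   -0.   -0.01 -0.01 -0.01]
[ 0.   -0.   -0.   -0.01 -0.01 -0.01]
[ 0.   -0.   -0.   -0.01 -0.01 -0.01]
[ 0.   -0.   -0.   -0.01 -0.01 -0.01]
[ 0.   -0.   -0.   -0.01 -0.01 -0.  ]
1.65 [280. 357.] [336. 350.]
1.744 [283. 375.] [339. 362.]
1.84 [288. 392.] [342. 374.]
```

View pics/t4.png

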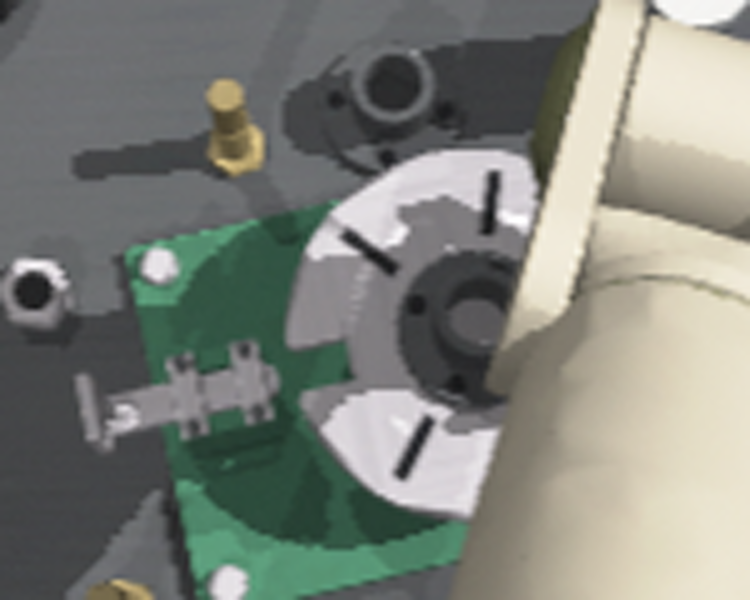

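In the top crop, the slot mouth is at about (296,369) and the bar line crosses there at about y=374, so they are roughly 2 mm apart. I'll nudge the peg slightly further, then release and rise.

drive_tool(series="0 0.015 0 0 0 0 0.15;0 0.015 0 0 0 0 0.15;0 0.015 0 0 0 0 0.3;0 0.015 0 0 0 0 0.36;0 0.006 0 0 0 0 0.36;0 0.006 -0.2 0 0 0 0.36;0 0.006 -0.5 0 0 0 0.36;0 0.006 -0.8 0 0 0 0.36;0 0.006 -0.9 0 0 0 0.36;0 0.006 -0.9 0 0 0 0.3")

```text
time_s: 9.2
eef_pos: [538.1, -75.3, 218.8]
ee_rot: [-0.003, 0.644, 0.765, -0.0]
force: [0.1, 0.4, -0.1]
grip_width: 0.301
```

```bash
python3 go.py 485.5 238 217 0.173; python3 go.py 485.5 238 217 -1.397;python3 -c "
from h import *
A=np.array([521.7,4.0])
for r in(208,204,172):print(A+r*np.array([np.cos(1.744),np.sin(1.744)]))"
```

```text
t 9.2 pos [538.1 -75.3 218.8] yang 0.172 q [-0.36  0.37  1.46  0.    1.32 -0.53] F [ 0.1  0.4 -0.1] grip 0.301
shift [2.647 0.016 0.026] turn [-0.007 -0.008 -0.002]
t 9.2 pos [538.1 -75.3 218.8] yang 0.172 q [-0.36  0.37  1.46  0.    1.32 -0.53] F [ 0.1  0.4 -0.1] grip 0.301
shift [2.647 0.016 0.026] turn [-1.200e-02 -1.000e-03  3.138e+00]
[485.85349487 208.88784266]
[486.54285074 204.94769184]
[492.05769768 173.42648528]
```

drive_tool(series="0.3 0 0 0 0 0 0.1;0.7 0 0 0 0 0 0;1 0 0 0 0 0 0;1 0 0 0 0 0 0")

```text
time_s: 9.6
eef_pos: [516.0, 46.4, 217.7]
ee_rot: [-0.004, 0.642, 0.767, -0.001]
force: [0.9, -0.6, -0.1]
grip_width: -0.001
```

drive_tool(series="0.4 0 0 0 0 0 0;0.8 0 0 0 0 0 0;1 0 0 0 0 0 0;1 0 0 0 0 0 0")

```text
time_s: 10.0
eef_pos: [494.0, 166.5, 216.8]
ee_rot: [-0.005, 0.641, 0.768, -0.001]
force: [-0.2, -0.6, -0.3]
grip_width: 0.001
```

```bash
python3 go.py 479.2 245.3 102 0.173
```

```text
t 10.0 pos [494.  166.5 216.8] yang 0.18 q [ 0.1   0.32  1.53  0.01  1.3  -0.08] F [-0.2 -0.6 -0.3] grip 0.001
shift [0.662 0.004 0.961] turn [-0.017 -0.013  0.013]
```

drive_tool(series="0.35 0 0 0 0 0 0;0.66 0 0 0 0 0 0;0.66 0 0 0 0 0 0;0.66 0 0 -0.01 -0.01 0.01 0;0.66 0 0.3 -0.01 -0.01 0.01 0;0.66 0 0.6 -0.01 -0.01 0.01 0;0.66 0 0.85 -0.01 -0.01 0.01 0;0.66 0 0.96 -0.01 -0.01 0.01 0;0.66 0 0.96 -0.01 -0.01 0.01 0")

```text
time_s: 10.9
eef_pos: [478.5, 243.6, 100.8]
ee_rot: [-0.003, 0.643, 0.766, -0.002]
force: [0.3, -0.5, 0.7]
grip_width: -0.002
```

```bash
python3 go.py 490.2 184 102 0.173; python3 - <<'E'
from h import *
c=eyes.capture("top"); save(c,"t5.png",(240,130,400,260),5)
E
```

```text
t 10.9 pos [478.5 243.6 100.8] yang 0.173 q [0.25 0.48 1.62 0.   1.05 0.08] F [ 0.3 -0.5  0.7] grip -0.002
shift [-0.506  0.011 -0.011] turn [-0.014 -0.002 -0.   ]
```

View pics/t5.png

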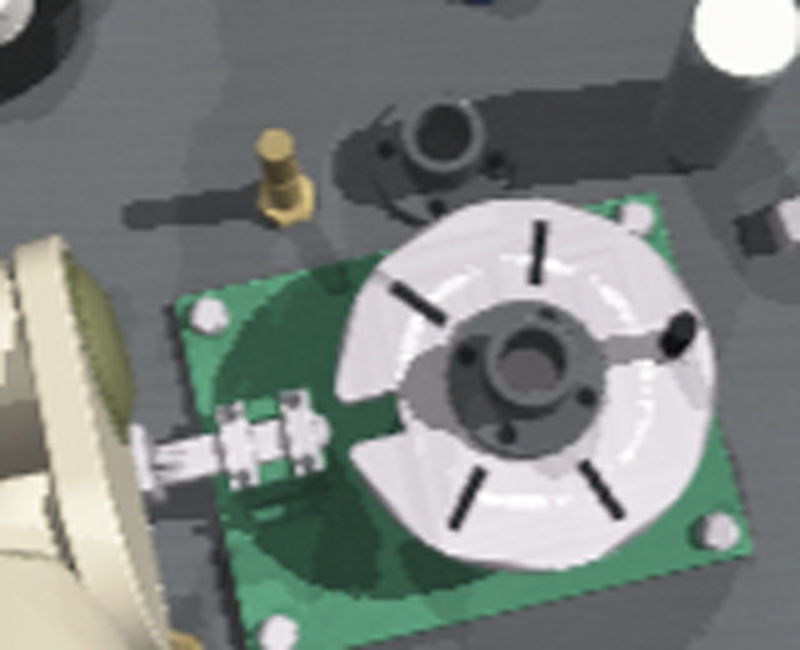

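The slot mouth is at about (346,422) and the bar line is at about (346,430), an offset of about 4 mm, within the 8 mm capture. The flange is seated and the push plate is at (140,457). I'll push in stages and watch the force.

drive_tool(series="-0.06 0.005 -0.01 0 0 0 0;-0.12 0.01 -0.01 0 0 0 0;-0.17 0.01 -0.01 0 0 0 0;-0.21 0.01 -0.01 0 0 0 0;-0.24 0.01 -0.01 0 0 0 0;-0.27 0.01 -0.01 0 0 0 0;-0.3 0.01 -0.01 0 0 0 0;-0.32 0.01 -0.01 0 0 0 0")

```text
time_s: 11.75
eef_pos: [487.2, 206.5, 103.7]
ee_rot: [-0.002, 0.643, 0.766, -0.001]
force: [-0.1, 2.6, 1.7]
grip_width: -0.001
```

```bash
python3 go.py 490.2 184 102 0.173; python3 - <<'E'
from h import *
c=eyes.capture("top"); save(c,"t6.png",(260,170,360,245),7)
E
```

```text
t 11.75 pos [487.2 206.5 103.7] yang 0.173 q [0.18 0.46 1.64 0.   1.04 0.  ] F [-0.1  2.6  1.7] grip -0.001
shift [-0.189 -0.007  0.014] turn [-0.007 -0.003  0.001]
```

View pics/t6.png

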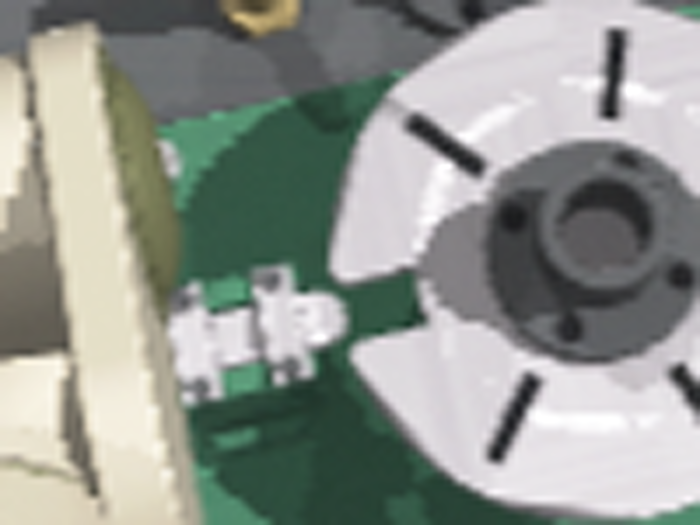

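The nose (tip at 348,318) is at the mouth of the slot (corners at 333,280 and 355,350) and aligned. Continuing.

drive_tool(series="-0.03 0 0.01 0 0 0 0;-0.06 -0.005 0.01 0 0 0 0;-0.09 -0.005 0.01 0 0 0 0;-0.12 -0.005 0.01 0 0 0 0;-0.14 -0.005 0.01 0 0 0 0;-0.16 -0.005 0.01 0 0 0 0")

```text
time_s: 12.4
eef_pos: [489.9, 186.9, 102.3]
ee_rot: [-0.002, 0.643, 0.766, -0.001]
force: [1.7, 2.9, -0.8]
grip_width: -0.001
```

drive_tool(series="-0.015 0 0 0 0 0 0;-0.03 0 0 0 0 0 0;-0.04 0 0 0 0 0 0;-0.05 0 0 0 0 0 0")

```text
time_s: 12.8
eef_pos: [490.9, 181.3, 102.3]
ee_rot: [-0.002, 0.643, 0.766, -0.001]
force: [-0.2, 11.2, -0.5]
grip_width: -0.002
```

drive_tool(series="-0.015 0 0 0 0 0 0;-0.02 0 0 0 0 0 0;-0.02 0 0 0 0 0 0")

```text
time_s: 13.1
eef_pos: [490.9, 181.3, 102.4]
ee_rot: [-0.003, 0.643, 0.765, 0.001]
force: [-0.2, 18.6, -0.7]
grip_width: -0.003
```

Hard stop: the force climbs with no travel. Backing off, rising and checking.

drive_tool(series="0.1 0 0 0 0 0 0;0.25 0 0 0 0 0 0;0.4 0 0 0 0 0 0;0.4 0 -0.3 0 0 0 0;0.4 0 -0.6 0 0 0 0;0.4 0 -0.9 0 0 0 0;0.4 0 -1 0 0 0 0")

```text
time_s: 13.8
eef_pos: [484.0, 228.1, 226.3]
ee_rot: [-0.002, 0.643, 0.766, 0.003]
force: [1.0, 0.5, -1.0]
grip_width: 0.003
```

drive_tool(series="1 0 0 0 0 0 0;1 0 0 0 0 0 0;1 0 0 0 0 0 0;1 0 0 0 0 0 0")

```text
time_s: 14.2
eef_pos: [462.1, 348.3, 226.0]
ee_rot: [-0.002, 0.642, 0.767, 0.002]
force: [0.7, -0.7, 0.2]
grip_width: 0.0
```

```bash
python3 go.py 490.2 184 102 0.173; python3 - <<'E'
from h import *
c=eyes.capture("top"); s=eyes.capture("scene")
a=cv2.resize(c["frame"][120:260,235:405],None,fx=3.5,fy=3.5,interpolation=2)
b=cv2.resize(s["frame"][140:280,235:405],None,fx=3.5,fy=3.5,interpolation=2)
im=np.hstack([a,b])[:,:,::-1]; cv2.imwrite("pics/end.png",cv2.resize(im,(800,int(800*im.shape[0]/im.shape[1]))))
E
```

```text
t 14.2 pos [462.1 348.3 226. ] yang 0.176 q [0.44 0.43 1.34 0.   1.37 0.26] F [ 0.7 -0.7  0.2] grip 0.0
shift [-1.395 -0.01   1.026] turn [ 0.001 -0.01   0.007]
```

View pics/end.png

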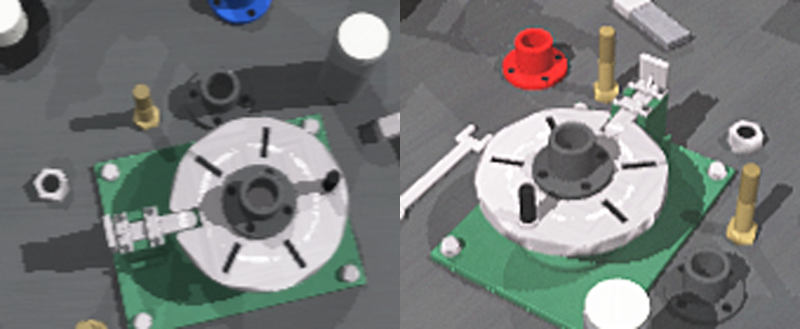

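The bar fills the slot (nose at about 200,215 in the left half) and its push plate is against the bracket at (112,228). The flange is seated, the bystanders are still standing and the robot is clear.

```bash
python3 -c "
from h import *
ctrl.finish_job()"
```

```text
the job is handed in; nothing more can be done
```

The turntable is locked. I pushed it round anticlockwise by its peg until the slot faced the bar, then pushed the bar into the slot with closed fingers until it hit a hard stop. I handed the job in at about 14 s.

- **Bar home:** at the end the force rose from 11 to 19 N with no further travel, with the fingertips about 180 mm from the axis. That fits a push face at 172 mm, but I did not measure the bar's travel itself.
- **Last pictures:** both show the bar in the slot, the push plate against the bracket, the flange seated and the robot clear. The bystanders in view are upright and look undisturbed. The hammer and brush were only partly in view and I did not check them separately.
- **What disagreed:** before the push, the pictures put the slot about 2 to 5 mm off the bar's line, while the peg position put it on the line. I nudged the peg slightly further, and the nose went in without binding.

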